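# Clamp the plaster mould shut

### The job

Close the mould press: push the aluminium clamp strap round with a finger until it stops over the middle of the plaster mould, then press the red cam lever all the way down so that it clamps the mould. Lift nothing: leave the upper mould half in its place, keep the lever up until the strap is home, and leave the cup, the stamp and the clay ball standing where they are. Finish with the hand clear.

Things in the scene. Friction and masses are not known exactly. Their poses are not given: they have to be found in the camera images.
- press: mould press fixed to the table; board 162 x 120 mm, 18 mm high. Origin: on the table top, under the middle of the press. Own axes: z up, x from the mould towards the pivot post of the strap, y to the left when looking along x. The lower plaster mould half (80 x 90 mm) is fixed on it up to height 52 mm, centred at x = -5 mm, with low steel guides round it; the pivot post stands at x = +70 mm, y = 0; a stop pin 8 mm thick and 108 mm high stands at x = +50, y = +22 mm
- mould_top: loose upper plaster mould half, 80 x 90 x 30 mm with a steel pressure plate 50 x 44 x 6 mm on top; 0.4 kg; lies on the lower half between the guides (1.5 mm play), top of the plate 88 mm above the table. Origin: centre of its underside
- strap (a joint): angle of the aluminium clamp strap about its upright pivot, rad: 0 = home against its stop, pointing along the press's -x over the middle of the mould; grows up to 1.6 as it stands swung aside to the press's -y side. Stays where it is left; needs about 0.15 N m
- strap_tab (a point): centre of the upright thumb tab on the free end of the strap, 118 mm from the pivot, 121 mm above the table. The tab is 26 mm long (along the strap), 8 mm thick, and stands from 104 to 135 mm above the table on a nose block 28 x 36 mm (top 104, underside 94 mm). Site axes are the strap's: x from the tab towards the pivot, z up; the lever turns in the upright plane through the strap's middle
- strap_pivot (a point): on the axis of the strap's upright pivot, 99 mm above the table; the axes are the press's
- lever (a joint): angle of the cam lever on the strap, rad: 0 = up, 1.31 = fully down on its stop, lying along the strap with its red grip over the pivot post. At 0 it stands 75 degrees above its down position. It turns from up towards the strap's pivot and down. Stays where it is left; needs about 0.2 N m, rising to about 1 N m (about 15 N on the grip) over the last part, where the cam presses on the plate
- lever_pivot (a point): on the lever's level hinge axis, on the strap 75 mm from the strap's pivot, 108 mm above the table; the axes are the strap's
- lever_grip (a point): point in the red lever grip (round bar 15 mm thick, 40 mm long plus round ends; this point lies 10 mm short of the middle of its outer round end), 76 mm from the lever's hinge. When the lever is down it is 75 mm from the hinge towards the strap's pivot and 14 mm above the hinge (122 mm above the table)
- cam: dark steel eccentric cam (disc 32 mm across, 14 mm wide) at the foot of the lever between the two bars of the strap; presses on the plate when the lever is down. Origin: on the lever's hinge axis
- green_cup: dark green cup 60 mm wide, 71 mm tall, standing near the press; leave it alone. Origin: centre of its underside
- wood_stamp: small orange-brown wooden stamp 18 x 18 x 46 mm, standing; leave it alone. Origin: centre of its underside
- clay_lump: grey ball of clay 45 mm wide, 34 mm tall; leave it alone. Origin: centre of its underside

How it is judged:
By the outcome, as a careful person would: the job done as asked, in the order asked, and still so for the second after the job is handed in, with the robot touching nothing.
It also fails if it takes over 56 s, if anything falls off the work surface, if the arm or the gripper's body presses on something with over 40 N, if the wrist force passes 120 N, or if a joint passes its speed limit or range.

### The arm

A 7-joint arm with a two-finger parallel gripper is mounted at the origin on a cart in front of the work surface, level with it; the furniture and walls round the work are solid. World frame = base frame: x ahead of the robot, y to its left, z up, the work surface at z = 0. Lengths are in m, angles in rad, forces in N, time in s.
With the tool pointing down it reaches from about 0.4 to 0.875 m from the base axis. Payload 6.5 kg.
Tool frame: the origin (TCP) lies midway between the tips of the shut fingers; the grasp point (between the pads) lies 19 mm behind it; z points along the fingers, y is the line along which they close (so a half turn about z gives the same grasp; the last joint's range is limited). The gripper opens to 85 mm and grips with 20 to 120 N. Pads are 22 mm wide; open, the fingers measure 114 mm over their backs; the gripper's body (76 mm by 85 mm) begins 54 mm behind the grasp point. The pads swing forward as they close: fully open they stand 13 mm farther back than shut.
Start: joints at [-1.261, 0.536, -0.004, 1.538, 0.003, 1.067, -0.071], TCP at [0.239, 0.605, 0.231] pointing down, gripper open.
Joint ranges: [-2.7, 2.7], [-0.37, 2.16], [-1.27, 1.26], [0.24, 2.4], [-1.31, 4.45], [0.19, 1.91], [-2.76, 2.76]. Speed limits (rad/s): [2.39, 2.39, 3.14, 3.14, 3.14, 3.14, 3.14].

### API

Orientations are given as a unit quaternion [x, y, z, w].
In Python, from cell import readout, imaging, order gives the robot as it stands. The module is installed in compiled form; this text tells all that it offers.
- The arm moves only by the tool servo_tool, never from a script. Its argument "moves" is a list of rows, each a list of 2 entries, a list of its own where there are three numbers: the shift along the tool's x, y, z in mm, then the turn about the tool's z in degrees. A call has 1 to 20 rows; each row shifts and turns the commanded pose from where the row before left it, along the tool's axes as they then stand; what a row does not reach is not made up. A row lasts 1/10 s, in which the tool goes at most 50 mm and 8.59 degrees, less where a joint would pass 70% of its speed; a pose out of reach is approached as far as the arm can. A call is refused whole if a number of a shift passes 50 or a number of a turn 8.59, either way. A call with a gripper value outside its range is refused whole. "gripper" is the finger opening in mm, from 0 to 85.4, set as the call begins (left out, the last holds). The fingers move at their own pace and stop on an object; "force" is the grip in N (left out, the last holds). Time passes only in rows, so rows that do not move let the fingers close. It gives the time, the measured TCP pose, the force, the opening and the grip force at its end, in the units of the state.
- readout.observe(): the state, without advancing time (a new reading comes with each control period).
- imaging.read_camera(name): name is "side" or "top"; returns a dict with "frame" (480x640x3 uint8, red, green, blue), "range_z" (480x640 float32, m along the optical axis (not along the pixel's ray), 0 where there is no reading), "K" (3x3 intrinsics, pixels), "origin" and "orientation" of the camera in the world. Camera axes: x right, y down, z forward; pixel columns grow to the right and rows downward; lengths in m; the calibration is good to about 2 mm. A picture is of the moment at which its call begins.
- order.sign_off(): hands the job in; it is judged then, once.
The state is a dict: "time_s": time; "joint_positions": joint angles; "qvel": joint speeds; "joint_torque": joint torques, N m; "tool_pos": TCP position; "orientation": TCP orientation; "wrist_force": force on the tool from outside, world axes, zero at the start; "ft_torque": the same for the moment, N m; "finger_gap": opening from 0.0 (shut) to 1.0 (fully open); "grip_force": force on a finger pad.
Only numpy, scipy, OpenCV 4.12 (cv2) and the standard library are available. Lean on these libraries where they do the work, as an engineer would, in place of code of your own. Each camera call takes 0.05 s, during which the arm holds its last target. There are 200 camera calls.

## Working session

There is one attempt and no reset: what is moved stays moved. The work goes in short steps, Python scripts to look and compute and a tool call to move; the robot and the scene stay as the last step left them, time stands still between calls to the robot, and variables do not carry over. Pictures are saved under pics/ and viewed, at most 10 in all, crops included, and the job is handed in when it is done.

Besides the shell and the picture viewer there is one more tool, called after "Call:" as name(argument=value, ...) on one line, values as JSON. servo_tool: Moves the arm, as the interface text tells. Its arguments: {"type":"object","properties":{"moves":{"type":"array"},"gripper":{"type":"number"},"force":{"type":"number"}},"required":["moves"]}

```bash
mkdir -p pics
cat > h.py <<'E'
import numpy as np, cv2
from scipy.spatial.transform import Rotation as R
from cell import readout, imaging, order
def cam(n):
    c=imaging.read_camera(n); c['Rm']=R.from_quat(c['orientation']).as_matrix() if np.size(c['orientation'])==4 else np.array(c['orientation']); return c
def pts(c):
    v,u=np.mgrid[0:480,0:640]; z=c['range_z']; K=c['K']
    P=np.stack([(u-K[0,2])/K[0,0]*z,(v-K[1,2])/K[1,1]*z,z],-1)
    return P@c['Rm'].T+np.array(c['origin'])
def save(c,n): cv2.imwrite('pics/'+n,c['frame'][:,:,::-1])
E
python3 - <<'E'
from h import *
for n in('top','side'):
    c=cam(n); save(c,n+'0.png'); np.savez(n+'0.npz',P=pts(c),f=c['frame']); print(n,c['origin'],c['orientation'],c['K'])
s=readout.observe(); print(s)
E
```

```text
top [0.31137918 0.08449029 0.96206704] [-0.69380647  0.71382839 -0.07194174  0.06249791] [[479.82694564   0.         316.5676405 ]
 [  0.         479.82694564 241.16500219]
 [  0.           0.           1.        ]]
side [ 0.13666103 -0.57829387  0.56600315] [ 0.84825026 -0.18617954  0.12051854 -0.4809199 ] [[619.87637941   0.         319.20038775]
 [  0.         619.87637941 236.185704  ]
 [  0.           0.           1.        ]]
{'time_s': 0.1, 'joint_positions': array([-1.26119345,  0.53712145, -0.00441384,  1.53874474,  0.00260158,
        1.06730535, -0.07116287]), 'qvel': array([-0.00038727, -0.00114797, -0.00030025, -0.00339537, -0.00066177,
        0.00208182, -0.00033324]), 'joint_torque': array([ 2.53895312e-03, -5.84565139e+01,  1.05168030e+00, -2.59776574e+01,
        1.25424939e-02,  4.60228344e-03, -1.74860770e-05]), 'tool_pos': array([0.23838481, 0.60410814, 0.23049235]), 'orientation': array([ 1.86754283e-01,  9.82406341e-01, -7.82316547e-04, -8.24669689e-05]), 'wrist_force': array([ 0.32924043,  0.03357836, -0.31638686]), 'ft_torque': array([ 0.06097237, -0.0417438 , -0.05171021]), 'grip_force': 0.0, 'finger_gap': 0.9973754756445394}
```

View pics/top0.png

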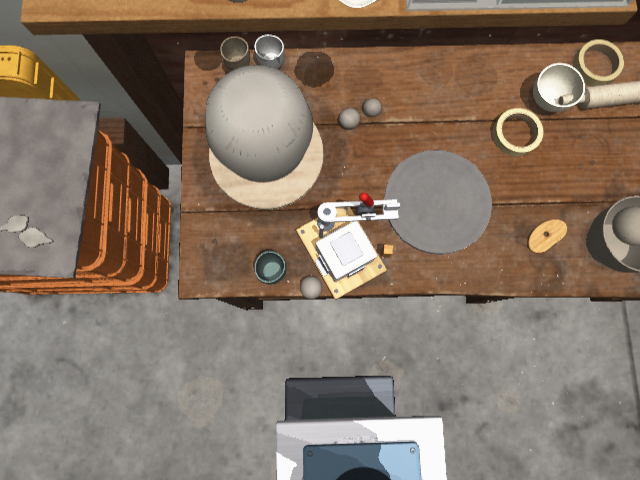

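View pics/side0.png

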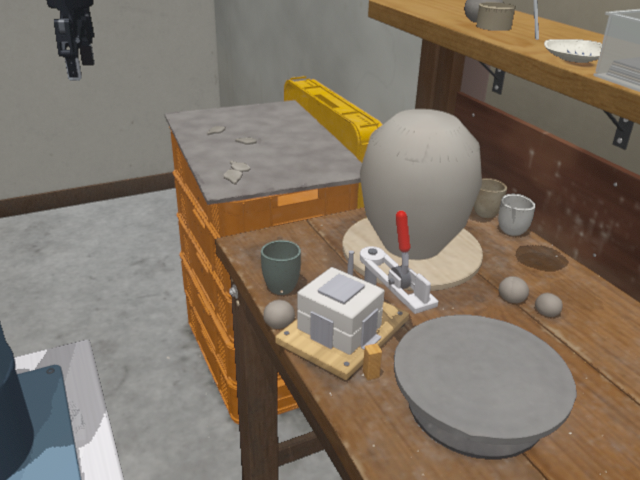

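The top view shows the strap pivot at (327,212), the tab near (392,209), the red lever at (366,200) and the mould at (345,250). The cup is at (270,266), the ball at (311,287) and the stamp at (388,250). A large vase stands behind at (260,120). The side view agrees.

Run:
```python
from h import *
d={n:np.load(n+'0.npz') for n in('top','side')}
T=d['top'];P=T['P']
for u,v in [(327,212),(392,209),(366,200),(345,250),(270,266),(311,287),(388,250),(260,120),(435,200),(320,450),(380,206),(395,215)]: print((u,v),P[v,u].round(4),T['f'][v,u])
for n in d:
    P=d[n]['P'];f=d[n]['f'].astype(int);hsv=cv2.cvtColor(d[n]['f'],cv2.COLOR_RGB2HSV).astype(int)
    red=(f[...,0]>120)&(f[...,1]<50)&(f[...,2]<50)&(P[...,2]>.08)&(P[...,2]<.25)
    print(n,'red',red.sum(),P[red].mean(0),P[red].min(0),P[red].max(0))
    box=(abs(P[...,0]-.38)<.14)&(abs(P[...,1]-.05)<.2)
    grey=hsv[...,1]<40
    for lo,hi in((.083,.091),(.1,.108),(.108,.116),(.128,.14)):
        m=box&(P[...,2]>lo)&(P[...,2]<hi)&grey
        if m.sum()>5:
            nn,lab,st,ce=cv2.connectedComponentsWithStats(m.astype(np.uint8))
            for k in range(1,nn):
                if st[k,4]>8:
                    q=P[lab==k]; r=cv2.minAreaRect(q[:,:2].astype(np.float32)*1000); print(n,lo,st[k,4],ce[k].round(1),q.mean(0).round(4),'rect',np.round(r[0]),np.round(r[1]),round(r[2],1))
```

```text
(327, 212) [0.5295 0.0499 0.1091] [126 133 141]
(392, 209) [ 0.5296 -0.068   0.1184] [118 117 118]
(366, 200) [ 0.5264 -0.012   0.1945] [125  23  22]
(345, 250) [0.4613 0.0183 0.0897] [244 244 248]
(270, 266) [0.4477 0.1641 0.0029] [136 160 153]
(311, 287) [0.4    0.0828 0.0351] [203 193 180]
(388, 250) [ 0.4664 -0.0684  0.0467] [247 202 123]
(260, 120) [0.6503 0.1576 0.2423] [206 197 185]
(435, 200) [ 0.5595 -0.1627  0.0639] [140 135 132]
(320, 450) [0.099  0.0743 0.0136] [ 71  89 104]
(380, 206) [ 0.5683 -0.0655 -0.0038] [62 45 30]
(395, 215) [ 0.522  -0.0757  0.103 ] [252 252 252]
top red 79 [ 0.53097392 -0.01303563  0.18879368] [ 0.52593263 -0.02655986  0.15879766] [ 0.53840827 -0.00193285  0.20269431]
top 0.083 16 [342.3 230.3] [0.4999 0.0214 0.0837] rect [501.  22.] [12.  9.] 65.2
top 0.083 660 [346.  248.6] [0.4643 0.0162 0.0874] rect [468.  20.] [64. 54.] 34.2
top 0.083 11 [365.9 249.8] [ 0.4616 -0.0211  0.0837] rect [461. -22.] [11.  6.] 55.7
top 0.083 9 [338.3 274.1] [0.4177 0.032  0.0837] rect [418.  32.] [8. 6.] 75.5
top 0.1 158 [341.9 219.1] [0.5168 0.0226 0.1036] rect [517.  21.] [ 7. 84.] 0.3
top 0.1 70 [384.  217.7] [ 0.5173 -0.0551  0.1036] rect [517. -56.] [ 5. 51.] 1.9
top 0.1 12 [321.2 227.2] [0.5019 0.0612 0.1058] rect [502.  61.] [6. 8.] 88.2
top 0.108 26 [368.1 217.2] [ 0.5171 -0.0248  0.1112] rect [516. -24.] [25.  6.] 86.6
side red 92 [ 0.53181529 -0.01315491  0.18758749] [ 0.52756679 -0.02215311  0.16929082] [ 0.53801289 -0.00603479  0.19821885]
side 0.083 26 [350.3 264.7] [0.5046 0.06   0.0867] rect [505.  60.] [7. 7.] 57.6
side 0.083 801 [341.2 288.4] [0.4664 0.0139 0.0867] rect [467.  16.] [53. 46.] 27.1
side 0.1 28 [351.2 253.7] [0.5052 0.0603 0.1046] rect [505.  62.] [7. 6.] 65.2
side 0.1 200 [382.3 276.4] [ 0.5181 -0.0022  0.1026] rect [518.  -5.] [  5. 132.] 0.1
side 0.108 16 [390.8 280.5] [ 0.5174 -0.0253  0.11  ] rect [518. -25.] [6. 4.] 79.3
```

Call:
servo_tool(moves=[[[0,0,-5],8.55],[[0,0,-5],8.55],[[0,0,-5],8.55],[[0,0,-5],8.55],[[0,0,-5],8.55],[[0,0,-5],8.55],[[0,0,-5],8.55],[[0,0,-5],8.55]], gripper=0, force=40)

```text
time_s: 0.9
tool_pos: [0.2383, 0.6043, 0.271]
orientation: [0.709, 0.705, -0.0, 0.0]
wrist_force: [0.5, 0.2, -0.8]
finger_gap: -0.0
grip_force: 0.0
```

Call:
servo_tool(moves=[[[-40,14,0],0],[[-40,14,0],0],[[-40,14,0],0],[[-40,14,0],0],[[-40,14,0],0],[[-40,14,0],0],[[-40,14,0],0],[[-40,14,0],0],[[-40,14,0],0],[[-40,14,0],0]])

```text
time_s: 1.9
tool_pos: [0.3791, 0.203, 0.2712]
orientation: [0.707, 0.708, -0.0, -0.0]
wrist_force: [1.4, -0.3, -1.0]
finger_gap: 0.0
grip_force: 0.0
```

Run:
```python
from h import *
s=readout.observe(); print(s['tool_pos'],R.from_quat(s['orientation']).as_matrix().round(3),s['joint_positions'].round(2))
P=np.load('top0.npz')['P']
for lo,hi in((.1,.2),(.2,.3)):
    q=P[150:0:-1][(P[150:0:-1,:,2]>lo)&(P[150:0:-1,:,2]<hi)&(P[150:0:-1,:,1]>0)&(P[150:0:-1,:,1]<.3)&(P[150:0:-1,:,0]<.75)&(P[150:0:-1,:,0]>.5)]
    print(lo,len(q),q.min(0),q.max(0))
```

```text
[0.37911333 0.20303685 0.27119674] [[-0.001  1.    -0.   ]
 [ 1.     0.001  0.   ]
 [ 0.    -0.    -1.   ]] [-1.03  0.1   0.47  2.06 -0.05  0.99 -0.53]
0.1 679 [0.61568877 0.07278294 0.14330135] [0.72291179 0.26688582 0.19998436]
0.2 6901 [0.60945589 0.08487758 0.20000973] [0.74997364 0.25446831 0.24779558]
```

Call:
servo_tool(moves=[[[-28,18,0],0],[[-28,18,0],0],[[-28,18,0],0],[[-28,18,0],0],[[-28,18,0],0],[[-28,18,0],0],[[-28,18,0],0],[[-28,18,0],0],[[-28,18,0],0],[[-28,20,0],0],[[0,0,0],0]])

```text
time_s: 3.0
tool_pos: [0.5625, -0.0797, 0.2712]
orientation: [0.709, 0.706, -0.001, 0.002]
wrist_force: [0.3, -0.3, -0.3]
finger_gap: -0.004
grip_force: 0.0
```

Call:
servo_tool(moves=[[[0,0,20],0],[[0,0,20],0],[[0,0,20],0],[[0,0,20],0],[[0,0,20],0],[[0,0,20],0],[[0,0,15],0],[[0,0,13],0],[[0,0,0],0]])

```text
time_s: 3.9
tool_pos: [0.5602, -0.0745, 0.1217]
orientation: [0.707, 0.708, -0.001, -0.001]
wrist_force: [-0.0, -0.1, 0.2]
finger_gap: -0.003
grip_force: 0.0
```

Run:
```python
from h import *
c=cam('side'); cv2.imwrite('pics/s1.png',cv2.resize(c['frame'][120:360,240:560,::-1],None,fx=2.4,fy=2.4))
```

```text
(no output)
```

View pics/s1.png

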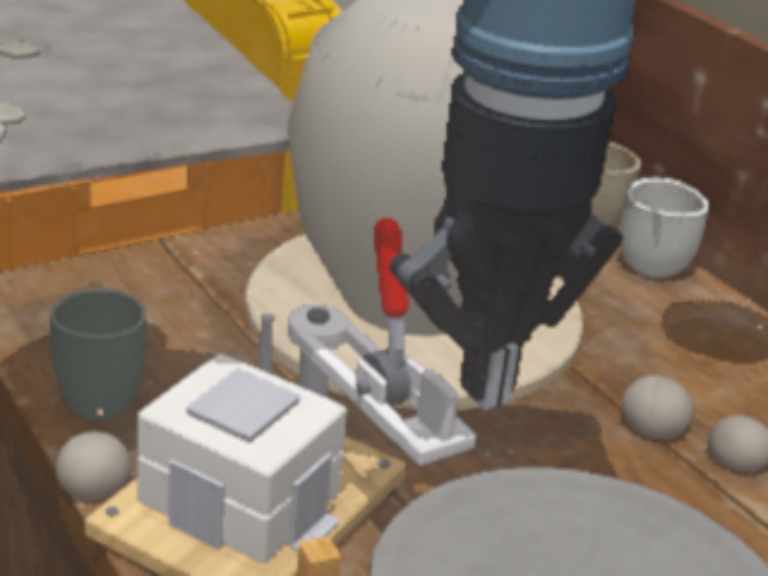

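The fingers are shut behind the tab at crop (440,405), clear of the lever. Next is the arc push.

Call:
servo_tool(moves=[[[0,-6,0],0],[[0,-6,0],0],[[-0.8,-6.5,0],3],[[-0.8,-6.5,0],3],[[-0.8,-6.5,0],3],[[-0.8,-6.5,0],3],[[-0.8,-6.5,0],3],[[-0.8,-6.5,0],3],[[-0.8,-6.5,0],3],[[-0.8,-6.5,0],3],[[-0.8,-6.5,0],3],[[-0.8,-6.5,0],3],[[-0.8,-6.5,0],3],[[-0.8,-6.5,0],3],[[-0.8,-6.5,0],3],[[-0.8,-6.5,0],3],[[-0.8,-6.5,0],3],[[-0.8,-6.5,0],3],[[-0.8,-6.5,0],3]])

```text
time_s: 5.85
tool_pos: [0.4468, -0.0437, 0.1241]
orientation: [0.943, 0.333, 0.001, 0.0]
wrist_force: [1.1, -1.7, 1.7]
finger_gap: -0.003
grip_force: 0.8
```

Run:
```python
from h import *
c=cam('side'); cv2.imwrite('pics/s2.png',cv2.resize(c['frame'][120:360,240:560,::-1],None,fx=2.4,fy=2.4))
P=pts(c);f=c['frame'].astype(int)
red=(f[...,0]>120)&(f[...,1]<50)&(f[...,2]<50)&(P[...,2]>.08)&(P[...,2]<.25)
print(red.sum(),np.median(P[red],0))
s=readout.observe();print(s['tool_pos'],s['wrist_force'],s['ft_torque'],R.from_quat(s['orientation']).as_matrix()[:,0])
```

```text
0 [nan nan nan]
[ 0.44575333 -0.04285922  0.12383195] [1.3978112  0.19479373 0.6144618 ] [-0.0355178  -0.187737    0.04673154] [0.7791994  0.62677428 0.00151323]
  return _methods._mean(a, axis=axis, dtype=dtype,
  ret = um.true_divide(
```

View pics/s2.png

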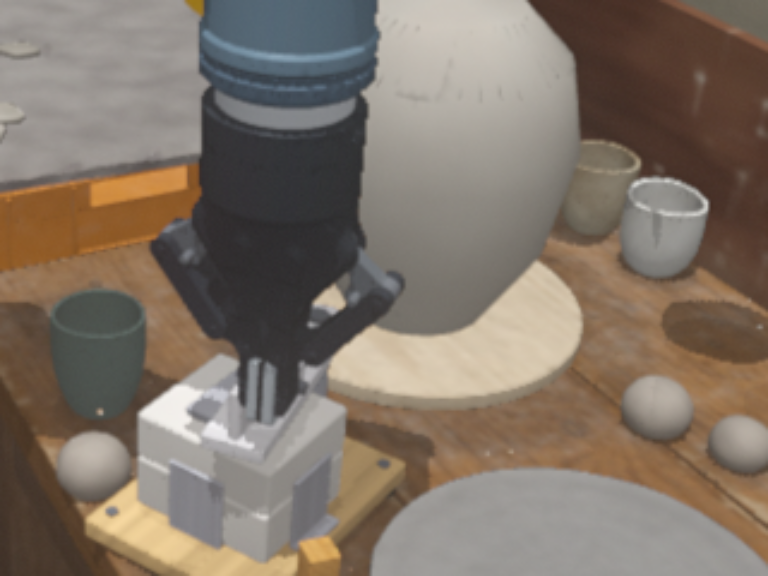

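The finger is on the tab at crop (240,410) and the strap is over the mould, with about 11° left to go.

Call:
servo_tool(moves=[[[-0.8,-6.5,0],3],[[-0.8,-6.5,0],3],[[-0.4,-3.3,0],1.5],[[-0.4,-3.3,0],1.5]])

```text
time_s: 6.3
tool_pos: [0.4331, -0.0293, 0.1237]
orientation: [0.966, 0.259, 0.0, 0.0]
wrist_force: [0.4, -0.9, 2.0]
finger_gap: -0.003
grip_force: 1.0
```

Call:
servo_tool(moves=[[[-0.3,-2,0],1],[[-0.3,-2,0],1],[[0,0,0],0]])

```text
time_s: 6.6
tool_pos: [0.4303, -0.0258, 0.1232]
orientation: [0.97, 0.242, -0.0, -0.0]
wrist_force: [0.5, 0.1, 0.2]
finger_gap: 0.004
grip_force: 0.2
```

Call:
servo_tool(moves=[[[0,-2,0],0],[[0,0,0],0]])

```text
time_s: 6.8
tool_pos: [0.4293, -0.0241, 0.1232]
orientation: [0.97, 0.243, -0.0, -0.0]
wrist_force: [-0.1, -0.3, 0.7]
finger_gap: -0.002
grip_force: 0.3
```

Call:
servo_tool(moves=[[[0,-2,0],0],[[0,0,0],0]])

```text
time_s: 7.0
tool_pos: [0.4284, -0.0225, 0.1233]
orientation: [0.97, 0.243, -0.0, 0.0]
wrist_force: [0.3, -0.8, -0.4]
finger_gap: 0.003
grip_force: 0.6
```

Call:
servo_tool(moves=[[[0,-2,0],0],[[0,0,0],0]])

```text
time_s: 7.2
tool_pos: [0.4283, -0.0221, 0.1234]
orientation: [0.97, 0.242, 0.001, 0.001]
wrist_force: [2.1, -6.7, -2.1]
finger_gap: -0.004
grip_force: 3.1
```

Call:
servo_tool(moves=[[[0,-2,0],0],[[0,0,0],0],[[0,0,0],0]])

```text
time_s: 7.5
tool_pos: [0.4282, -0.0217, 0.1237]
orientation: [0.97, 0.242, 0.001, 0.003]
wrist_force: [4.2, -9.5, -2.6]
finger_gap: 0.001
grip_force: 4.4
```

Call:
servo_tool(moves=[[[0,8,0],0],[[0,15,0],0],[[-10,15,0],0],[[-20,20,-20],0],[[-20,20,-20],0],[[-10,20,-20],0],[[0,0,0],0]])

```text
time_s: 8.2
tool_pos: [0.4209, -0.1365, 0.1854]
orientation: [0.971, 0.241, 0.002, 0.001]
wrist_force: [-0.6, -0.6, -0.8]
finger_gap: 0.001
grip_force: 0.0
```

Run:
```python
from h import *
for n in('top','side'):
    c=cam(n); 
    P=pts(c);f=c['frame'].astype(int);np.savez(n+'3.npz',P=P,f=c['frame'])
    red=(f[...,0]>100)&(f[...,1]<50)&(f[...,2]<50)&(P[...,2]>.08)&(P[...,2]<.25)
    print(n,red.sum(),np.median(P[red],0),P[red].min(0),P[red].max(0))
    if n=='side':cv2.imwrite('pics/s3.png',cv2.resize(c['frame'][120:360,240:560,::-1],None,fx=2.4,fy=2.4))
    box=(abs(P[...,0]-.46)<.07)&(abs(P[...,1]-.02)<.09)&(P[...,2]>.098)&(P[...,2]<.107)
    q=P[box];m,v=cv2.PCACompute(q[:,:2].astype(np.float32),None);print(len(q),m,np.degrees(np.arctan2(v[0,1],v[0,0])))
s=readout.observe();print(s['tool_pos'],R.from_quat(s['orientation']).as_matrix()[:,0])
```

```text
top 84 [0.47310701 0.02002475 0.19202318] [0.46101778 0.01272962 0.15869275] [0.4843632  0.02978948 0.20057738]
660 [[0.4705716  0.02298118]] 29.630922
side 11 [0.47150767 0.01275874 0.16506768] [ 0.41035658 -0.09748804  0.16096328] [0.47308742 0.0159326  0.23876963]
604 [[ 0.44532135 -0.00182845]] 27.637424
[ 0.41991896 -0.13311978  0.18324268] [8.82523807e-01 4.70267033e-01 8.05087256e-04]
```

View pics/s3.png

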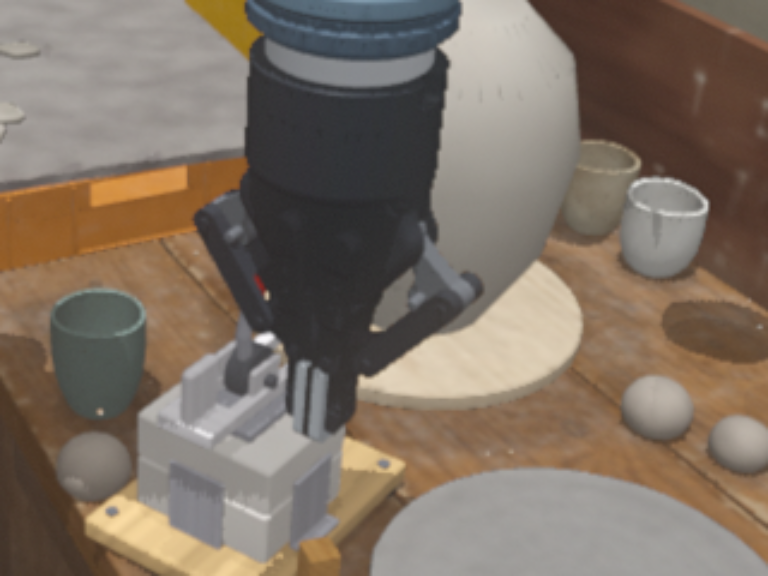

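The strap is home over the mould, at crop (215,410), and the lever is still up. Next I go behind the grip.

Call:
servo_tool(moves=[[[27,-10,0],0],[[27,-10,0],0],[[0,-25,0],0],[[0,-25,0],0],[[0,-25,0],0],[[0,-15,0],0],[[0,0,5],0],[[0,0,5],0],[[0,0,0],0]])

```text
time_s: 9.2
tool_pos: [0.4154, -0.0116, 0.1724]
orientation: [0.97, 0.242, -0.001, 0.0]
wrist_force: [-0.7, -0.2, 0.6]
finger_gap: 0.001
grip_force: 0.0
```

```bash
cat > rel.py <<'E'
from h import *
s=readout.observe();d=np.array([.882,.471]);d/=np.linalg.norm(d);p=s['tool_pos'][:2]-[.529,.050]
print('along(-r)',p@d,'lat(tool y)',p@[d[1],-d[0]],'z',s['tool_pos'][2],'F',s['wrist_force'].round(1),np.degrees(np.arctan2(*R.from_quat(s['orientation']).as_matrix()[1::-1,0])))
E
python3 rel.py
```

```text
along(-r) -0.12921287793091224 lat(tool y) 0.0008246849021297478 z 0.1724418431228605 F [-0.7 -0.2  0.6] 28.051764449288708
```

Call:
servo_tool(moves=[[[15,0,-3],0],[[15,0,-3],0],[[10,0,0],0],[[5,0,0.5],0],[[5,0,0.5],0],[[5,0,0.5],0],[[5,0,0.5],0],[[4,0,1.5],0],[[4,0,1.5],0],[[4,0,1.5],0],[[5,0,1.5],0]])

```text
time_s: 10.3
tool_pos: [0.4843, 0.0251, 0.1714]
orientation: [0.97, 0.242, 0.0, 0.0]
wrist_force: [-1.2, -1.6, 2.8]
finger_gap: 0.001
grip_force: 1.6
```

Call:
servo_tool(moves=[[[4,0,2.5],0],[[4,0,2.5],0],[[4,0,3],0],[[3,0,3],0],[[3,0,4],0],[[3,0,4],0],[[3,0,4],0],[[2,0,3],0],[[0,0,0],0]])

```text
time_s: 11.2
tool_pos: [0.5088, 0.0382, 0.1459]
orientation: [0.97, 0.243, 0.002, -0.0]
wrist_force: [2.0, 1.6, 6.6]
finger_gap: 0.004
grip_force: 2.8
```

```bash
python3 rel.py
python3 - <<'E'
from h import *
c=cam('side');cv2.imwrite('pics/s4.png',cv2.resize(c['frame'][120:360,240:560,::-1],None,fx=2.4,fy=2.4))
E
```

```text
along(-r) -0.023358372671111505 lat(tool y) 0.0009307631055784885 z 0.1459169512442351 F [2.  1.6 6.6] 28.10741868901308
```

View pics/s4.png

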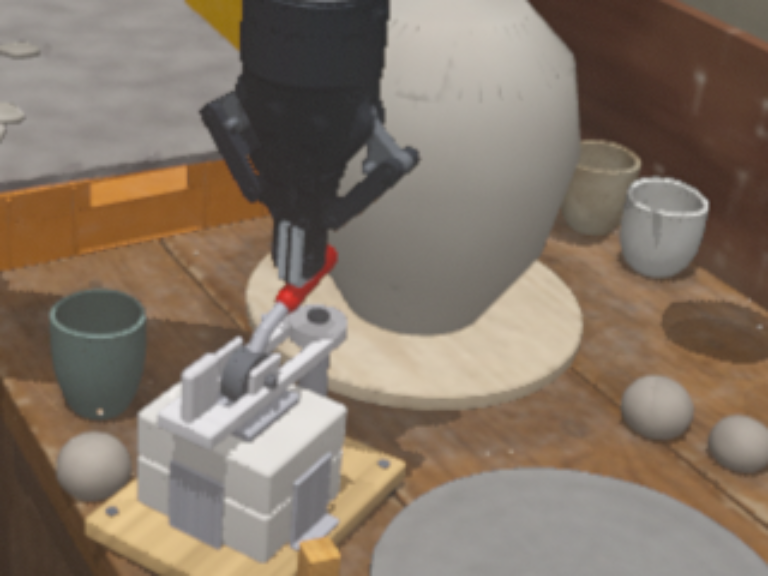

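The lever is most of the way down with the finger on its grip, at crop (300,280). I keep pressing.

Call:
servo_tool(moves=[[[2,0,2],0],[[2,0,3],0],[[2,0,3],0],[[1,0,3],0],[[1,0,3],0],[[0,0,0],0]])

```text
time_s: 11.85
tool_pos: [0.5154, 0.0417, 0.1318]
orientation: [0.97, 0.243, 0.001, -0.0]
wrist_force: [2.7, 1.4, 7.0]
finger_gap: -0.001
grip_force: 3.4
```

Call:
servo_tool(moves=[[[1,0,3],0],[[0,0,3],0],[[0,0,0],0]])

```text
time_s: 12.15
tool_pos: [0.5165, 0.042, 0.1289]
orientation: [0.97, 0.242, 0.002, -0.002]
wrist_force: [-11.9, 2.9, 49.5]
finger_gap: -0.003
grip_force: 24.5
```

Call:
servo_tool(moves=[[[0,0,3],0],[[0,0,0],0],[[0,0,0],0]])

```text
time_s: 12.45
tool_pos: [0.5168, 0.042, 0.1283]
orientation: [0.97, 0.242, 0.002, -0.003]
wrist_force: [-21.2, 3.2, 79.7]
finger_gap: -0.001
grip_force: 39.8
```

Call:
servo_tool(moves=[[[0,0,-6],0],[[0,0,-10],0],[[0,0,-20],0],[[0,0,-25],0],[[0,0,-25],0],[[-30,20,-10],0],[[-30,40,0],0],[[-10,50,0],0],[[0,50,0],0],[[0,20,0],0],[[0,0,0],0]])

```text
time_s: 13.55
tool_pos: [0.5374, -0.1527, 0.218]
orientation: [0.971, 0.24, -0.0, 0.001]
wrist_force: [0.3, 0.3, -0.1]
finger_gap: 0.002
grip_force: 0.0
```

Run:
```python
from h import *
for n in('top','side'):
    c=cam(n); P=pts(c);f=c['frame'].astype(int);p0=np.load(n+'0.npz')['P']
    red=(f[...,0]>100)&(f[...,1]<50)&(f[...,2]<50)&(P[...,2]>.08)&(P[...,2]<.25)&(P[...,0]>.4)
    q=P[red];m,v=cv2.PCACompute(q.astype(np.float32),None)
    print(n,red.sum(),np.median(q,0),q.min(0),q.max(0),v[0])
    cv2.imwrite(f'pics/{n}5.png',cv2.resize(c['frame'][150:350,220:490,::-1],None,fx=2.9,fy=2.9))
print(readout.observe()['wrist_force'])
```

```text
top 198 [0.52183195 0.0461956  0.12806386] [0.49854174 0.02962898 0.12220854] [0.54616689 0.06091296 0.1321744 ] [0.8821843  0.47079414 0.01018161]
side 12 [0.53044242 0.04961588 0.12889987] [0.50458218 0.03911574 0.12259205] [0.54076481 0.05398022 0.12980413] [0.9153792  0.40230468 0.01523124]
[ 0.59419309  0.0138658  -0.33509316]
```

View pics/side5.png

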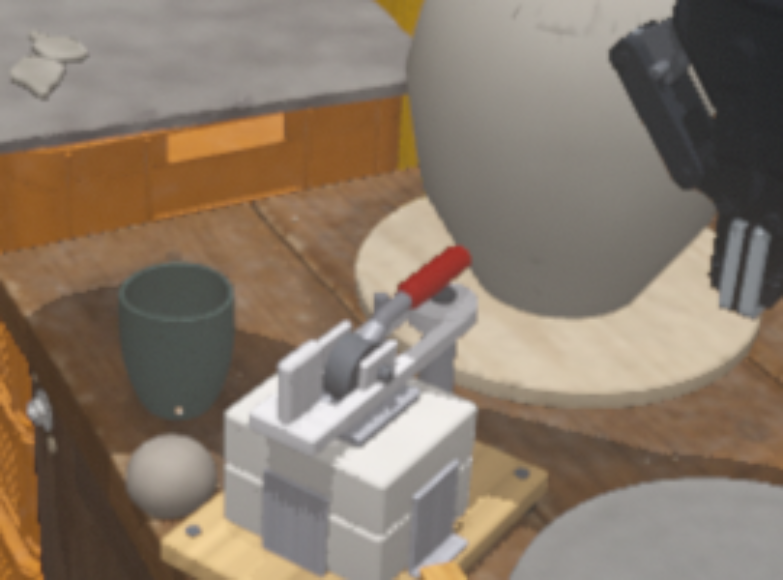

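View pics/top5.png

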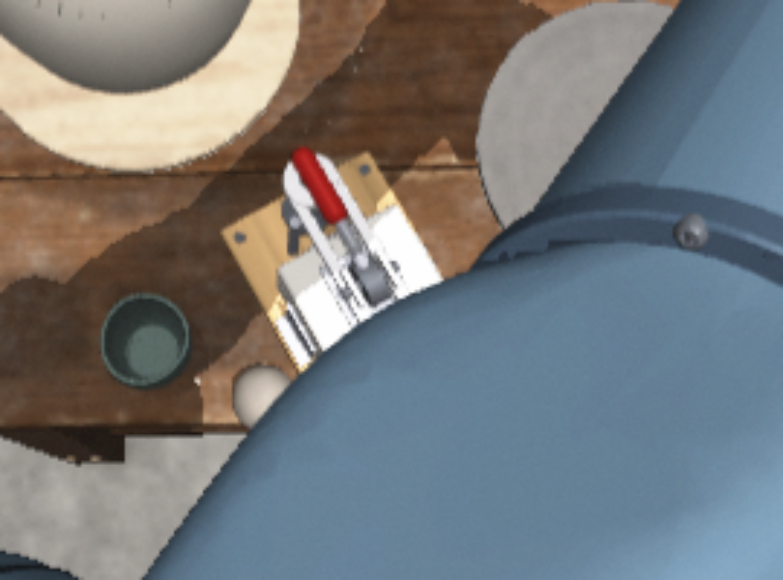

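The lever lies level over the post, at side crop (435,275), with the strap at home. The cup and ball are undisturbed and the hand is clear.

```bash
python3 -c "
from h import *
print(order.sign_off())"
```

```text
the job is handed in; nothing more can be done
None
```

The press is closed and the job is handed in: the strap is home over the mould, the red lever is fully down on its stop, and the hand is clear (about 14 s used).

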